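# Roll test of aluminium core bars on the mould bench

### The job

We are sorting bars with the roll test: what rolls down the ramp belongs in its trough, what does not roll belongs in the open bin. The hexagonal bar was already released on the ramp and stayed lying there, so first take it off and put it flat on the floor of the bin; then take the round bar from its rest and let go of it on the upper half of the ramp, lying straight across, so that it rolls down by itself into the trough at the ramp's foot and comes to rest there.

Things in the scene. Friction and masses are not known exactly. Their poses are not given: they have to be found in the camera images.
- hex_bar: Hexagonal aluminium bar, 100 mm long, 34 mm across flats (39 mm across edges), 270 g. Origin at its centre, x along its length; at the start it lies still on one flat on the ramp, straight across it, centre about 12 mm downhill of the ramp's origin and about 17 mm above the ramp's surface.
- round_bar: Round aluminium bar, 100 mm long, 36 mm diameter, about 275 g, rolls freely. Origin at its centre, x along its length. At the start it lies level, centre 30 mm above the bench, on a fixed grey rest: two saddles, 12 mm thick, 50 mm wide, up to 18 mm high, under the bar 34 to 46 mm either side of its middle, which is free for fingers.
- ramp: Fixed plywood ramp, upright. Origin on the bench under its middle: x across, y uphill, z up. Flat surface 160 mm wide from y = -90 mm (32 mm high) to y = 140 mm (64 mm high), slope 0.14 rad; side walls 12 mm above it; upper half y > 25 mm. At y = -90 it steps down 10 mm into the trough: floor at the same slope to y = -165 mm (12 mm high), end wall 8 mm thick, walls 52 mm high.
- bin: Fixed open-topped square bin, blue plastic, 170 x 170 x 50 mm outside, walls and floor 5 mm thick. Origin at the centre of its underside, x and y along its sides, z up. It stands on the bench to the left or right of the ramp.
There are look-alikes about, which are no part of the job. Leave any blue or green look-alike of the round_bar alone.

How it is judged:
On the way, in this order (a step that is already met when the one before it is completed fails the run):
1. the hexagonal bar lies in the bin, let go and at rest (x of hex_bar in the frame of bin between -0.075 and 0.075 m and y of hex_bar in the frame of bin between -0.075 and 0.075 m and z of hex_bar in the frame of bin below 0.035 m and contact force between hex_bar and the fingers below 0.05 N and linear speed of hex_bar below 0.03 m/s), for 0.2 s.
2. the round bar, touched by nothing but the ramp, rolls on the ramp's surface above its middle (x of round_bar in the frame of ramp between -0.08 and 0.08 m and y of round_bar in the frame of ramp between 0 and 0.14 m and z of round_bar in the frame of ramp below 0.088 m and contact force between round_bar and ramp above 0.1 N and contact force between round_bar and the arm below 0.05 N and contact force between round_bar and the fingers below 0.05 N and linear speed of round_bar above 0.05 m/s), for 0.05 s.
At the end, for the whole second after the job is handed in: The hexagonal bar lies at rest on the bin's floor (its centre within 75 mm of the bin's middle along both sides, less than 35 mm above its underside) and the round bar lies at rest in the trough (its centre between 110 and 165 mm downhill of the ramp's origin, less than 45 mm high) (x of hex_bar in the frame of bin between -0.075 and 0.075 m and y of hex_bar in the frame of bin between -0.075 and 0.075 m and z of hex_bar in the frame of bin below 0.035 m and x of round_bar in the frame of ramp between -0.08 and 0.08 m and y of round_bar in the frame of ramp between -0.165 and -0.11 m and z of round_bar in the frame of ramp below 0.045 m and linear speed of each of hex_bar, round_bar below 0.02 m/s); the robot touches nothing.
It also fails if it takes over 58 s, if anything falls off the work surface, if the arm or the gripper's body presses on something with over 40 N, if the wrist force passes 120 N, or if a joint passes its speed limit or range.

### The arm

A 7-joint arm with a two-finger parallel gripper is mounted at the origin on the work surface. World frame = base frame: x ahead of the robot, y to its left, z up, the work surface at z = 0. Lengths are in m, angles in rad, forces in N, time in s.
With the tool pointing down it reaches from about 0.4 to 0.875 m from the base axis. Payload 19.3 kg.
Tool frame: the origin (TCP) lies at the very end of the fingers, on their centre line; the grasp point (between the pads) lies 19 mm behind it (bot.pinch_z is the distance from the TCP to the grasp point, in m); y points along the fingers, x is the direction in which the jaws open and shut, and the axes are right-handed (so a half turn about y gives the same grasp; the last joint's range is limited). The gripper opens to 85 mm and grips with 20 to 120 N. Pads are 22 mm wide; open, the fingers measure 114 mm over their backs; the gripper's body (76 mm by 85 mm) begins 54 mm behind the grasp point. The pads swing forward as they close: fully open they stand 13 mm farther back than shut.
Start: joints at [1.172, 0.521, -0.036, 1.599, 0.021, 1.021, -0.113], TCP at [0.202, -0.592, 0.231] pointing down, gripper open.
Joint ranges: [-2.91, 2.91], [-0.3, 2.13], [-1.5, 1.42], [0.17, 2.43], [-1.26, 4.41], [0.16, 1.93], [-2.52, 2.52]. Speed limits (rad/s): [1.89, 1.89, 2.39, 2.39, 3.01, 3.01, 3.01].

### API

Orientations are given as [roll, pitch, yaw] about the fixed x, y, z axes, in that order (R = Rz(yaw) Ry(pitch) Rx(roll)).
In Python, from workcell import bot gives the robot as it stands. The module is installed in compiled form; this text tells all that it offers.
- The arm moves only by the tool arm_command, never from a script. Its argument "moves" is a list of rows, each an object of numbers: "rx", "ry", "rz": the turn, a rotation vector about the tool's x, y, z in rad; "x", "y", "z": the shift along the tool's x, y, z in cm; "gripper": the opening, from -1 (shut) to 1 (fully open). In form: [{"rx": .., "ry": .., "rz": .., "x": .., "y": .., "z": .., "gripper": ..}, ...]. A call has 1 to 5 rows; each row is the pose to reach, as a shift and turn from the pose commanded when the call began, along the tool's axes at that moment; what a row does not reach only later rows make up. A row lasts 1/12 s, in which the tool goes at most 41.7 mm and 7.16 degrees, less where a joint would pass 70% of its speed; a pose out of reach is approached as far as the arm can. A call with a gripper value outside its range is refused whole. The fingers move at their own pace and stop on an object; "squeeze" is the grip in N (left out, the last holds). Time passes only in rows, so rows that repeat a pose let the fingers close. It gives the time, the measured TCP pose, the force and the opening at its end, in the units of the state.
- bot.observe(): the state, without advancing time (a new reading comes with each control period).
- bot.grab_frame(name): name is "side" or "top"; returns (picture, depth): 400x640x3 uint8, red, green, blue; 400x640 float32, m along the optical axis (not along the pixel's ray), 0 where there is no reading.
- bot.camera_model(name): a dict with "vfov" (degrees; the focal length in pixels is half the picture's height over the tangent of half this angle, whatever the lens; pixels are square), "cx", "cy" (the principal point, pixels), "extrinsics" (4x4, takes a point from camera to world coordinates). Camera axes: x right, y down, z forward; pixel columns grow to the right and rows downward; lengths in m; the calibration is good to about 2 mm. A picture is of the moment at which its call begins. camera_model takes no time and is no camera call.
- bot.job_done(): hands the job in, once; it reports no verdict.
Trained networks look in the newest picture that a camera, given by its name, has taken for a name from the list of things; names that differ only in an ending like _2 or _b are one class to them, and where a whole thing is asked for, a point or a joint stands for the part that bears it (a point fixed in the world has none). Each returns a list of dicts, best first, with "p" (0 to 1); they miss things now and then, are a little off and sometimes report something else, mostly with a low value. They report only what shows in the picture. A call takes as long as a camera call. They do not tell look-alikes from the thing itself.
- bot.spot_in(name, camera): "box" ([left, top, right, bottom] in pixels, round what is visible of it).
- bot.masks_of(name, camera): "mask" (400x640 bool, what is visible of it) and "box" ([left, top, right, bottom] in pixels, round what is visible of it).
The state is a dict: "clock": time; "qpos": joint angles; "qd": joint speeds; "joint_efforts": joint torques, N m; "position": TCP position; "tool_rot": TCP orientation; "force": force on the tool from outside, world axes, zero at the start; "moment": the same for the moment, N m; "grip_width": finger opening in m.
Only numpy, scipy, OpenCV 4.12 (cv2) and the standard library are available. Lean on these libraries where they do the work, as an engineer would, in place of code of your own. Each camera call takes 0.05 s, during which the arm holds its last target.

## Working session

There is one attempt and no reset: what is moved stays moved. The work goes in short steps, Python scripts to look and compute and a tool call to move; the robot and the scene stay as the last step left them, time stands still between calls to the robot, and variables do not carry over. Pictures are saved under pics/ and viewed, and the job is handed in when it is done.

Besides the shell and the picture viewer there is one more tool, called after "Emit:" by a JSON object that holds its "name" and its "arguments". arm_command: Moves the arm, as the interface text tells. Its arguments: {"type":"object","properties":{"moves":{"type":"array"},"squeeze":{"type":"number"}},"required":["moves"]}

```bash
mkdir -p pics; ls; python3 - <<'E'
from workcell import bot
import cv2,numpy as np
s=bot.observe(); print(s)
for n in("side","top"):
    p,d=bot.grab_frame(n); cv2.imwrite(f"pics/{n}0.png",p[:,:,::-1]); np.savez(f"{n}0.npz",p=p,d=d)
    m=bot.camera_model(n); print(n,m)
    for o in("hex_bar","round_bar","ramp","bin"):
        for r in bot.spot_in(o,n): print(n,o,r)
print(bot.observe()["clock"])
E
```

```text
pics
{'clock': 0.0, 'qpos': array([ 1.1717988 ,  0.52200737, -0.03634129,  1.59998566,  0.02120892,
        1.02110591, -0.1127884 ]), 'qd': array([ 0.00050547,  0.00182566, -0.00096148,  0.00078583,  0.0001571 ,
        0.00034071,  0.00053721]), 'joint_efforts': array([-3.59976046e-03, -9.27107191e+01,  1.97787210e+00, -3.69931626e+01,
        1.75708754e-02,  8.12171667e-03,  3.03859508e-05]), 'position': array([ 0.20168006, -0.59121726,  0.23073772]), 'tool_rot': array([-1.57087690e+00,  1.11807013e-03, -1.24198091e+00]), 'force': array([-0.31141779, -0.87106192,  0.13034018]), 'moment': array([ 0.04116797, -0.03310878,  0.01210023]), 'grip_width': 0.08540735195817278}
side {'vfov': 43.476639287816546, 'cx': 328.8874372432111, 'cy': 198.1662599464228, 'extrinsics': array([[-0.73045858, -0.52346314,  0.43865316, -0.08968328],
       [-0.68271347,  0.54252124, -0.48946198,  0.71778338],
       [ 0.01823665, -0.65700613, -0.75366463,  1.04877081],
       [ 0.        ,  0.        ,  0.        ,  1.        ]])}
side hex_bar {'box': [314.6, 155.3, 345.7, 184.6], 'p': 0.75}
side round_b
[... 306 characters left out ...]
: 52.224080970872876, 'cx': 317.51448195667746, 'cy': 190.35459106610625, 'extrinsics': array([[-0.01715727, -0.9905735 ,  0.13590353,  0.35330709],
       [-0.99978759,  0.01544449, -0.01364737,  0.10163319],
       [ 0.01141976, -0.13610881, -0.99062807,  1.16445484],
       [ 0.        ,  0.        ,  0.        ,  1.        ]])}
top hex_bar {'box': [345.3, 155.2, 357.6, 191.8], 'p': 0.84}
top hex_bar {'box': [217.7, 166.7, 234.4, 200.8], 'p': 0.41}
top round_bar {'box': [128.3, 232.6, 167.1, 270.4], 'p': 0.77}
top round_bar {'box': [243.2, 136.0, 282.1, 161.4], 'p': 0.65}
top ramp {'box': [295.6, 138.8, 410.6, 209.8], 'p': 0.77}
top bin {'box': [433.0, 147.7, 504.8, 215.0], 'p': 0.64}
0.5
```

```bash
python3 - <<'E'
import cv2
a=cv2.imread("pics/side0.png");b=cv2.imread("pics/top0.png")
cv2.imwrite("pics/top_crop.png",cv2.resize(b[100:300,100:540],(792,360),interpolation=cv2.INTER_CUBIC))
cv2.imwrite("pics/side_crop.png",cv2.resize(a[80:400,170:490],(600,600),interpolation=cv2.INTER_CUBIC))
E
```

```text
(no output)
```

View pics/side_crop.png

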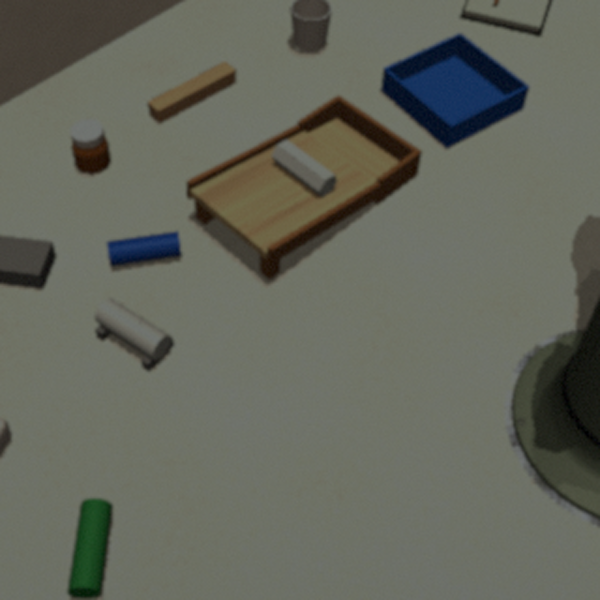

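View pics/top_crop.png

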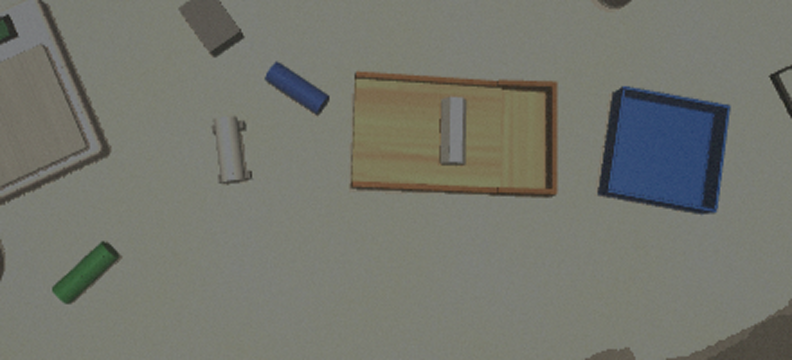

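View pics/top0.png

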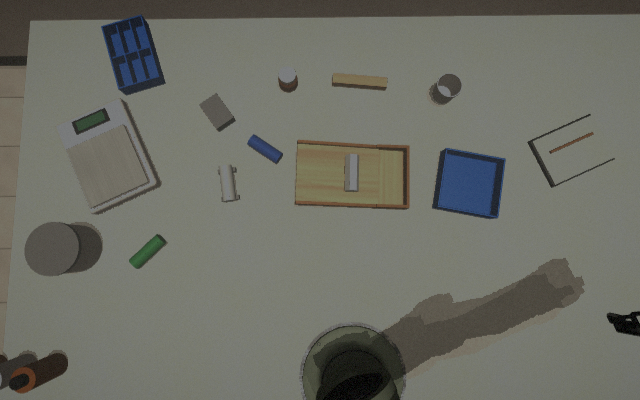

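```bash
cat > h.py <<'E'
import numpy as np,cv2
from workcell import bot
def cloud(n,d):
    m=bot.camera_model(n);f=200/np.tan(np.radians(m["vfov"]/2))
    v,u=np.mgrid[0:400,0:640].astype(float)
    P=np.stack([(u-m["cx"])/f*d,(v-m["cy"])/f*d,d],-1)
    E=m["extrinsics"];return P@E[:3,:3].T+E[:3,3]
def proj(n,X):
    m=bot.camera_model(n);f=200/np.tan(np.radians(m["vfov"]/2));E=m["extrinsics"]
    c=(np.asarray(X)-E[:3,3])@E[:3,:3]
    return c[...,:2]/c[...,2:]*f+[m["cx"],m["cy"]]
E
python3 - <<'E'
from h import *
for n in("top","side"):
    z=np.load(n+"0.npz");d=z["d"];W=cloud(n,d);ok=d>0
    print(n,"valid",ok.mean(),"lens? table z")
    for o in("hex_bar","round_bar","ramp","bin"):
        for r in bot.masks_of(o,n):
            if r["p"]<.3: continue
            k=r["mask"]&ok
            P=W[k]
            rect=cv2.minAreaRect((P[:,:2]*1000).astype(np.float32))
            print(n,o,round(r["p"],2),np.round(r["box"]),k.sum(),"med",P.mean(0).round(4),"z pct",np.percentile(P[:,2],[2,50,98]).round(4),"rect",np.round(rect[0],1),np.round(rect[1],1),round(rect[2],1))
    b=ok&(np.abs(W[...,2])<.02)&(W[...,0]>.3)&(W[...,0]<.9); print("bench z",np.median(W[b][:,2]))
print(bot.observe()["clock"])
E
```

```text
top valid 0.99599609375 lens? table z
top hex_bar 0.95 [344. 155. 359. 190.] 498 med [ 0.5514 -0.0062  0.0729] z pct [0.0595 0.0744 0.0803] rect [552.2  -7.7] [ 36.7 101.1] 88.3
top round_bar 0.95 [248. 135. 282. 161.] 426 med [0.6309 0.2354 0.0313] z pct [0.0181 0.0325 0.0385] rect [633.1 235.6] [101.2  34.6] 55.5
top round_bar 0.84 [219. 166. 234. 201.] 478 med [0.5317 0.3377 0.0424] z pct [0.0233 0.0442 0.0505] rect [532.8 344.2] [100.3  44.9] 8.2
top round_bar 0.82 [128. 232. 164. 271.] 590 med [0.3483 0.5565 0.0272] z pct [-0.0026  0.0311  0.0382] rect [347.  567.2] [ 45.1 115.2] 43.9
top round_bar 0.49 [345. 155. 360. 191.] 523 med [ 0.5506 -0.0068  0.0723] z pct [0.0575 0.0741 0.0803] rect [552.5  -7.8] [ 37.  101.8] 88.5
top ramp 0.8 [294. 140. 412. 210.] 6806 med [ 0.55   -0.0138  0.0422] z pct [0.0106 0.047  0.0678] rect [557.8 -17.7] [335.2 193.4] 87.4
top bin 0.82 [433. 147. 506. 217.] 4105 med [ 0.5249 -0.3478  0.0141] z pct [0.     0.0058 0.0509] rect [ 527.8 -352.5] [194.8 188. ] 79.7
bench z -0.0002388624893568947
side valid 0.9958828125 lens? table z
side hex_bar 0.62 [312. 156. 347. 185.] 504 med [ 0.5485 -0.0006  0.0675] z pct [0.0383 0.0711 0.079 ] rect [566.3 -16.8] [ 62.6 134.4] 85.3
side round_bar 0.85 [207. 348. 231. 400.] 941 med [0.3433 0.5635 0.0289] z pct [0.0013 0.0316 0.0374] rect [352.4 561.7] [ 42.  107.4] 43.5
side round_bar 0.8 [224. 204. 267. 222.] 515 med [0.6272 0.242  0.0275] z pct [0.0094 0.0296 0.0378] rect [640.8 231.3] [100.   61.2] 53.4
side round_bar 0.73 [221. 240. 259. 274.] 651 med [0.5263 0.3448 0.0385] z pct [0.0007 0.0422 0.0495] rect [548.3 335.3] [129.8  55.5] 8.5
side bin 0.65 [375.  97. 450. 162.] 2920 med [ 0.5242 -0.3438  0.0182] z pct [-0.0017  0.0125  0.0491] rect [ 539.7 -366.5] [222.4 221.9] 77.8
bench z -0.0011551184569212891
0.9
```

```bash
cat > meas.py <<'E'
from h import *
for n in("top","side"):
    z=np.load(n+"0.npz");d=z["d"];W=cloud(n,d);ok=d>0
    P=W[ok]
    # ramp plane
    k=(abs(P[:,0]-.55)<.06)&(((P[:,1]>.03)&(P[:,1]<.09)))
    Q=P[k];A=np.c_[Q[:,:2],np.ones(len(Q))];c=np.linalg.lstsq(A,Q[:,2],rcond=None)[0]
    r=Q[:,2]-A@c;g=abs(r)<.004;c=np.linalg.lstsq(A[g],Q[g][:,2],rcond=None)[0]
    print(n,"plane",c,"grad ang",np.degrees(np.arctan2(c[1],c[0])),"slope",np.arctan(np.hypot(*c[:2])),r[g].std())
    # ramp outline: points well above bench
    k=(abs(P[:,0]-.55)<.13)&(P[:,1]>-.22)&(P[:,1]<.19)&(P[:,2]>.028)
    R=cv2.minAreaRect((P[k][:,:2]*1000).astype(np.float32));print(" ramp outline",R)
    k=(abs(P[:,0]-.525)<.15)&(abs(P[:,1]+.35)<.13)&(P[:,2]>.04)&(P[:,2]<.056)
    R=cv2.minAreaRect((P[k][:,:2]*1000).astype(np.float32));print(" bin rim",R,k.sum())
    k=(abs(P[:,0]-.525)<.1)&(abs(P[:,1]-.34)<.1)&(P[:,2]>.040)&(P[:,2]<.056)
    R=cv2.minAreaRect((P[k][:,:2]*1000).astype(np.float32));print(" round top",R,P[k].mean(0),P[k][:,2].max(),k.sum())
    q=P[k][:,:2]-P[k][:,:2].mean(0);v=np.linalg.svd(q,full_matrices=False)[2][0];print("   axis deg",np.degrees(np.arctan2(v[1],v[0])))
    h=P[:,2]-np.c_[P[:,:2],np.ones(len(P))]@c
    k=(abs(P[:,0]-.55)<.07)&(abs(P[:,1])<.05)&(h>.026)&(h<.045)
    R=cv2.minAreaRect((P[k][:,:2]*1000).astype(np.float32));print(" hex top",R,P[k].mean(0),np.median(h[k]),k.sum())
    q=P[k][:,:2]-P[k][:,:2].mean(0);v=np.linalg.svd(q,full_matrices=False)[2][0];print("   axis deg",np.degrees(np.arctan2(v[1],v[0])))
E
python3 meas.py
```

```text
top plane [0.00729255 0.14830663 0.03900095] grad ang 87.18491278835916 slope 0.1474087529766951 0.0017851277257176017
 ramp outline ((550.884765625, 10.46875), (359.5225830078125, 177.06829833984375), 87.37896728515625)
 bin rim ((523.0686645507812, -341.663818359375), (172.28884887695312, 171.3131561279297), 78.15865325927734) 602
 round top ((533.4953002929688, 338.92156982421875), (100.26102447509766, 32.66836166381836), 7.308035850524902) [0.53302456 0.33906768 0.0453433 ] 0.052783326517469975 370
   axis deg -172.19244698783373
 hex top ((552.9541015625, -8.532682418823242), (31.68655014038086, 101.9344253540039), 86.09883880615234) [ 0.55097678 -0.00846929  0.07529312] 0.033716140981188775 388
   axis deg 176.94201835613254
side plane [0.00832233 0.13796542 0.03787934] grad ang 86.54799576530466 slope 0.13734600156105 0.0016618831531144032
 ramp outline ((549.783447265625, -9.79730224609375), (319.3515625, 182.3153839111328), 87.0726547241211)
 bin rim ((522.2711181640625, -339.4280090332031), (175.7627410888672, 175.5391082763672), 78.6405029296875) 491
 round top ((533.4713134765625, 342.7728576660156), (102.58351135253906, 32.51923370361328), 7.453048229217529) [0.53238724 0.3433349  0.04481062] 0.05121751275351838 401
   axis deg -172.59684465053104
 hex top ((552.6241455078125, -4.46635627746582), (31.052875518798828, 104.05989837646484), 88.13258361816406) [ 0.55044685 -0.00373382  0.07432214] 0.03290823609107904 287
   axis deg 177.8752472076177
```

```bash
cat > go.py <<'E'
import sys
from h import *
from scipy.spatial.transform import Rotation as Ro
def go(x,y,z,yaw,tilt=0):
    s=bot.observe();R0=Ro.from_euler('xyz',s["tool_rot"]).as_matrix()
    a=np.radians(yaw);u=-np.array([np.cos(a),np.sin(a),0])   # uphill = -tool x
    n=-np.sin(tilt)*u+np.cos(tilt)*np.array([0,0,1]);tx=-(np.cos(tilt)*u+np.array([0,0,np.sin(tilt)]));ty=-n;tz=np.cross(tx,ty)
    R1=np.c_[tx,ty,tz]
    p=np.array([x,y,z])
    sh=R0.T@(p-s["position"])*100;rv=Ro.from_matrix(R0.T@R1).as_rotvec()
    print("t",round(s["clock"],2),"pos",s["position"].round(4),"F",s["force"].round(1),"w",round(s["grip_width"],4),"q",s["qpos"].round(2))
    print("x,y,z cm",sh.round(2),"rx,ry,rz",rv.round(4))
if __name__=="__main__":
    print(bot.pinch_z); go(*map(float,sys.argv[1:]))
E
python3 go.py .5525 -.0065 .23 -92.8 .14
```

```text
0.0187
t 0.9 pos [ 0.2018 -0.5915  0.2313] F [ 0.1 -0.4 -0.3] w 0.0855 q [ 1.17  0.52 -0.04  1.6   0.02  1.02 -0.11]
x,y,z cm [-44.05   0.13  52.08] rx,ry,rz [0.0264 0.3769 0.1383]
```

Candidates for round_bar (top image): the grey one on a rest at (228,183), blue at (265,149), green at (148,251), and the wood block at (360,81). I choose the grey one on the saddles. For hex_bar, I choose the faceted bar on the ramp at (351,173). I'll check both in one close crop.

```bash
python3 - <<'E'
import cv2,numpy as np
b=cv2.imread("pics/top0.png");a=cv2.imread("pics/side0.png")
f=lambda i,y,x:cv2.convertScaleAbs(cv2.resize(i[y:y+60,x:x+60],(380,380),interpolation=cv2.INTER_CUBIC),alpha=1.5)
cv2.imwrite("pics/crop2.png",np.hstack([f(a,228,210),f(b,143,321)]))
E
```

```text
(no output)
```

View pics/crop2.png

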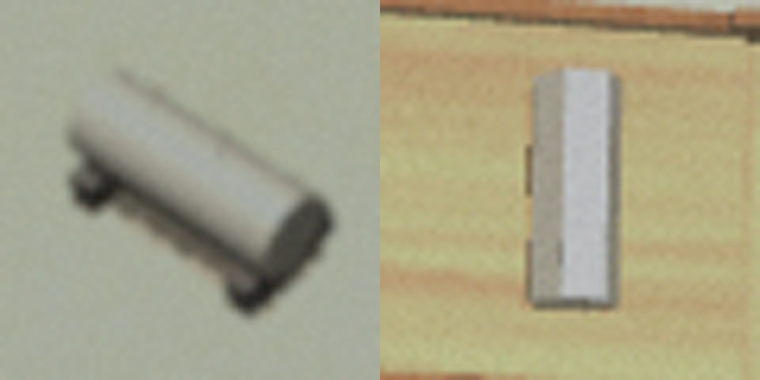

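Emit:
{"name": "arm_command", "arguments": {"moves": [{"x": -44, "y": 0, "z": 52, "rx": 0.026, "ry": 0.377, "rz": 0.138, "gripper": 1}, {"x": -44, "y": 0, "z": 52, "rx": 0.026, "ry": 0.377, "rz": 0.138, "gripper": 1}, {"x": -44, "y": 0, "z": 52, "rx": 0.026, "ry": 0.377, "rz": 0.138, "gripper": 1}, {"x": -44, "y": 0, "z": 52, "rx": 0.026, "ry": 0.377, "rz": 0.138, "gripper": 1}, {"x": -44, "y": 0, "z": 52, "rx": 0.026, "ry": 0.377, "rz": 0.138, "gripper": 1}], "squeeze": 60}}

```text
clock: 1.32
position: [0.3094, -0.4115, 0.2311]
tool_rot: [-1.572, 0.14, -1.623]
force: [1.6, -1.0, 0.4]
grip_width: 0.0856
```

```bash
python3 go.py .5525 -.0065 .20 -92.8 .14
```

```text
0.0187
t 1.32 pos [ 0.3094 -0.4115  0.2311] F [ 1.6 -1.   0.4] w 0.0856 q [ 0.89  0.41 -0.02  1.8  -0.1   1.04 -0.7 ]
x,y,z cm [-40.87   8.9   22.16] rx,ry,rz [ 0.0005 -0.0035 -0.0004]
```

The crop shows a smooth round bar with a circular end on two dark saddles, and a three-facet hexagonal bar on the plywood. Both choices hold, so I continue.

Emit:
{"name": "arm_command", "arguments": {"moves": [{"x": -40.9, "y": 8.9, "z": 22.2, "gripper": 1}, {"x": -40.9, "y": 8.9, "z": 22.2, "gripper": 1}, {"x": -40.9, "y": 8.9, "z": 22.2, "gripper": 1}, {"x": -40.9, "y": 8.9, "z": 22.2, "gripper": 1}, {"x": -40.9, "y": 8.9, "z": 22.2, "gripper": 1}]}}

```text
invalid input at $.moves[0]: expected keys rx, ry, rz, x, y, z, gripper
```

```bash
python3 go.py .5525 -.0065 .16 -92.8 .14
```

```text
0.0187
t 1.32 pos [ 0.3094 -0.4115  0.2311] F [ 1.6 -1.   0.4] w 0.0856 q [ 0.89  0.41 -0.02  1.8  -0.1   1.04 -0.7 ]
x,y,z cm [-40.31  12.86  22.17] rx,ry,rz [ 0.0005 -0.0035 -0.0004]
```

Emit:
{"name": "arm_command", "arguments": {"moves": [{"x": -40.6, "y": 8.9, "z": 22.2, "rx": 0, "ry": 0, "rz": 0, "gripper": 1}, {"x": -40.6, "y": 8.9, "z": 22.2, "rx": 0, "ry": 0, "rz": 0, "gripper": 1}, {"x": -40.6, "y": 8.9, "z": 22.2, "rx": 0, "ry": 0, "rz": 0, "gripper": 1}, {"x": -40.6, "y": 8.9, "z": 22.2, "rx": 0, "ry": 0, "rz": 0, "gripper": 1}, {"x": -40.6, "y": 8.9, "z": 22.2, "rx": 0, "ry": 0, "rz": 0, "gripper": 1}]}}

```text
clock: 1.73
position: [0.4165, -0.2328, 0.2174]
tool_rot: [-1.571, 0.139, -1.62]
force: [1.7, -1.0, 0.0]
grip_width: 0.0855
```

```bash
python3 go.py .5525 -.0065 .16 -92.8 .14
```

```text
0.0187
t 1.73 pos [ 0.4165 -0.2328  0.2174] F [ 1.7 -1.   0. ] w 0.0855 q [ 0.57  0.35 -0.12  1.94 -0.11  0.92 -1.1 ]
x,y,z cm [-22.25   8.92  12.47] rx,ry,rz [-0.0002 -0.0002  0.0007]
```

Emit:
{"name": "arm_command", "arguments": {"moves": [{"x": -22, "y": 7, "z": 12.4, "rx": 0, "ry": 0, "rz": 0, "gripper": 1}, {"x": -22, "y": 7, "z": 12.4, "rx": 0, "ry": 0, "rz": 0, "gripper": 1}, {"x": -22, "y": 7, "z": 12.4, "rx": 0, "ry": 0, "rz": 0, "gripper": 1}, {"x": -22, "y": 7, "z": 12.4, "rx": 0, "ry": 0, "rz": 0, "gripper": 1}, {"x": -22, "y": 7, "z": 12.4, "rx": 0, "ry": 0, "rz": 0, "gripper": 1}]}}

```text
clock: 2.15
position: [0.5239, -0.0568, 0.1864]
tool_rot: [-1.571, 0.14, -1.62]
force: [0.4, -0.4, 0.2]
grip_width: 0.0853
```

```bash
python3 go.py .5525 -.0065 .11 -92.8 .14
```

```text
0.0187
t 2.15 pos [ 0.5239 -0.0568  0.1864] F [ 0.4 -0.4  0.2] w 0.0853 q [ 0.22  0.44 -0.18  1.89 -0.09  0.82 -1.51]
x,y,z cm [-4.05  8.29  2.6 ] rx,ry,rz [-0.0002 -0.0001  0.0004]
```

Emit:
{"name": "arm_command", "arguments": {"moves": [{"x": -3.4, "y": 8.3, "z": 2.6, "rx": 0, "ry": 0, "rz": 0, "gripper": 1}, {"x": -3.4, "y": 8.3, "z": 2.6, "rx": 0, "ry": 0, "rz": 0, "gripper": 1}, {"x": -3.4, "y": 8.3, "z": 2.6, "rx": 0, "ry": 0, "rz": 0, "gripper": 1}, {"x": -3.4, "y": 8.3, "z": 2.6, "rx": 0, "ry": 0, "rz": 0, "gripper": 1}]}}

```text
clock: 2.48
position: [0.5504, -0.013, 0.1067]
tool_rot: [-1.575, 0.14, -1.617]
force: [-0.2, -0.5, -0.6]
grip_width: 0.0852
```

```bash
python3 go.py .5525 -.0045 .0465 -92.8 .14
python3 - <<'E'
from h import *
p,d=bot.grab_frame("side");cv2.imwrite("pics/s1.png",cv2.resize(p[80:280,220:460,::-1],(720,600)))
E
```

```text
0.0187
t 2.48 pos [ 0.5504 -0.013   0.1067] F [-0.2 -0.5 -0.6] w 0.0852 q [ 0.13  0.58 -0.18  1.89 -0.07  0.67 -1.58]
x,y,z cm [-0.    6.08  0.2 ] rx,ry,rz [ 0.0047  0.0022 -0.0003]
```

View pics/s1.png

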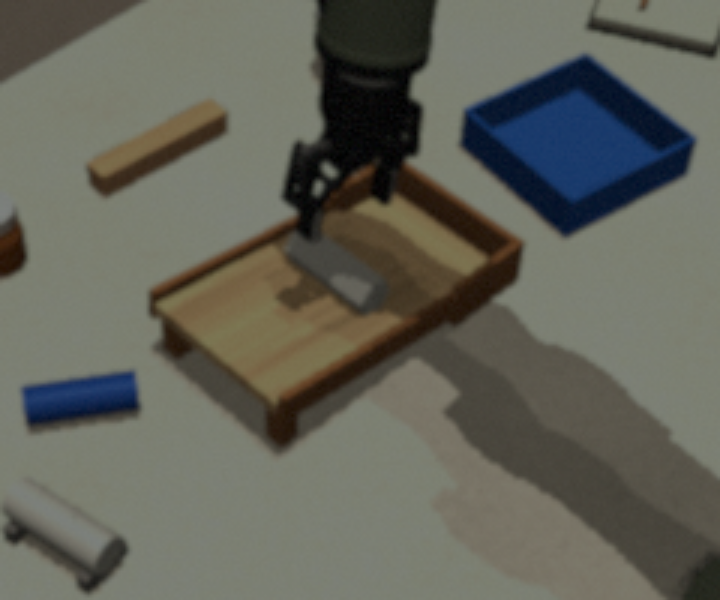

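The gripper straddles the hex bar at about (335,265) in this crop, so I descend along the ramp's normal.

Emit:
{"name": "arm_command", "arguments": {"moves": [{"x": 0, "y": 2.5, "z": 0.1, "rx": 0, "ry": 0, "rz": 0, "gripper": 1}, {"x": 0, "y": 4.5, "z": 0.2, "rx": 0, "ry": 0, "rz": 0, "gripper": 0.6}, {"x": 0, "y": 5.5, "z": 0.2, "rx": 0, "ry": 0, "rz": 0, "gripper": 0.4}, {"x": 0, "y": 6, "z": 0.2, "rx": 0, "ry": 0, "rz": 0, "gripper": 0.4}, {"x": 0, "y": 6, "z": 0.2, "rx": 0, "ry": 0, "rz": 0, "gripper": 0.4}]}}

```text
clock: 2.95
position: [0.5536, -0.0074, 0.05]
tool_rot: [-1.571, 0.139, -1.621]
force: [-1.0, 0.1, -0.1]
grip_width: 0.0591
```

```bash
python3 go.py .5525 -.0045 .0465 -92.8 .14
python3 - <<'E'
from h import *
p,d=bot.grab_frame("side");cv2.imwrite("pics/s2.png",cv2.resize(p[120:220,280:400,::-1],(720,600)))
E
```

```text
0.0187
t 2.95 pos [ 0.5536 -0.0074  0.05  ] F [-1.   0.1 -0.1] w 0.0591 q [ 0.11  0.68 -0.17  1.91 -0.06  0.55 -1.59]
x,y,z cm [-0.23  0.38 -0.12] rx,ry,rz [ 0.0002 -0.001   0.0006]
```

View pics/s2.png

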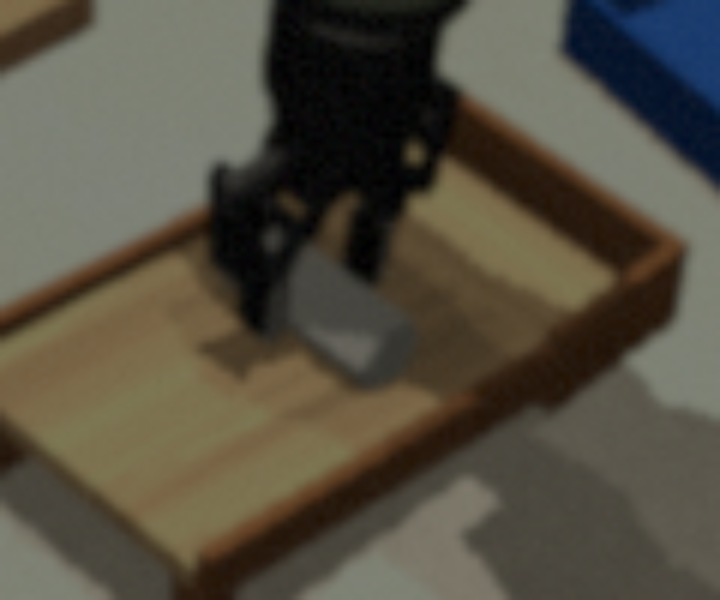

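Emit:
{"name": "arm_command", "arguments": {"moves": [{"x": -0.2, "y": 0.3, "z": -0.1, "rx": 0, "ry": 0, "rz": 0, "gripper": 0.4}, {"x": -0.2, "y": 0.3, "z": -0.1, "rx": 0, "ry": 0, "rz": 0, "gripper": -1}, {"x": -0.2, "y": 0.3, "z": -0.1, "rx": 0, "ry": 0, "rz": 0, "gripper": -1}, {"x": -0.2, "y": 0.3, "z": -0.1, "rx": 0, "ry": 0, "rz": 0, "gripper": -1}, {"x": -0.2, "y": 0.3, "z": -0.1, "rx": 0, "ry": 0, "rz": 0, "gripper": -1}], "squeeze": 60}}

```text
clock: 3.42
position: [0.553, -0.0044, 0.0479]
tool_rot: [-1.57, 0.139, -1.62]
force: [-5.0, -2.2, 12.9]
grip_width: 0.0365
```

Emit:
{"name": "arm_command", "arguments": {"moves": [{"x": 0, "y": 0, "z": 0, "rx": 0, "ry": 0, "rz": 0, "gripper": -1}, {"x": 0, "y": 0, "z": 0, "rx": 0, "ry": 0, "rz": 0, "gripper": -1}, {"x": 0, "y": 0, "z": 0, "rx": 0, "ry": 0, "rz": 0, "gripper": -1}, {"x": 0, "y": 0, "z": 0, "rx": 0, "ry": 0, "rz": 0, "gripper": -1}]}}

```text
clock: 3.75
position: [0.5531, -0.0044, 0.0479]
tool_rot: [-1.57, 0.139, -1.62]
force: [-4.4, -1.9, 14.3]
grip_width: 0.0372
```

Emit:
{"name": "arm_command", "arguments": {"moves": [{"x": 0, "y": -1, "z": 0, "rx": 0, "ry": 0, "rz": 0, "gripper": -1}, {"x": 0, "y": -3, "z": 0, "rx": 0, "ry": 0, "rz": 0, "gripper": -1}, {"x": 0, "y": -6, "z": 0, "rx": 0, "ry": 0, "rz": 0, "gripper": -1}, {"x": 0, "y": -10, "z": 0, "rx": 0, "ry": 0, "rz": 0, "gripper": -1}, {"x": 0, "y": -12, "z": 0, "rx": 0, "ry": 0, "rz": 0, "gripper": -1}]}}

```text
clock: 4.17
position: [0.5528, -0.0215, 0.1701]
tool_rot: [-1.568, 0.139, -1.62]
force: [1.4, -0.1, -2.4]
grip_width: 0.0369
```

```bash
python3 go.py .5227 -.3405 .16 -101.6 0
python3 - <<'E'
from h import *
p,d=bot.grab_frame("side");cv2.imwrite("pics/s3.png",cv2.resize(p[90:210,280:424,::-1],(720,600)))
E
```

```text
0.0187
t 4.17 pos [ 0.5528 -0.0215  0.1701] F [ 1.4 -0.1 -2.4] w 0.0369 q [ 0.15  0.49 -0.18  1.85 -0.08  0.8  -1.58]
x,y,z cm [31.84 -3.45 -1.44] rx,ry,rz [ 0.0077  0.1531 -0.1393]
```

View pics/s3.png

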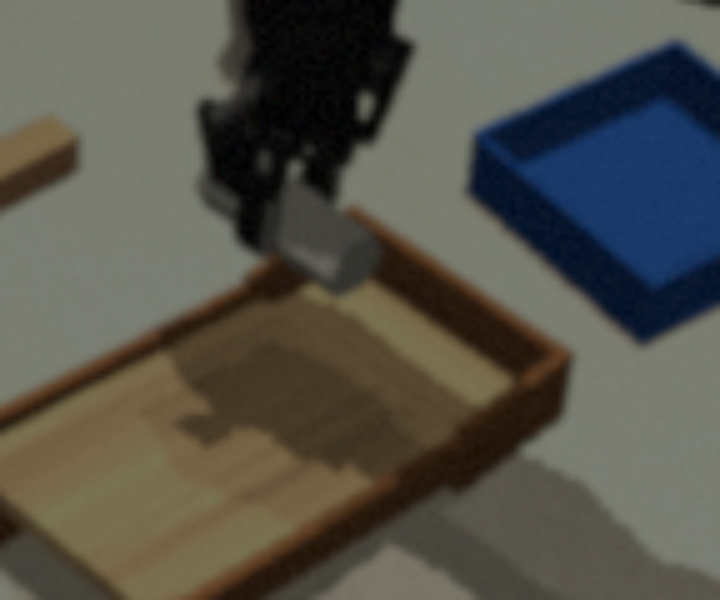

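The bar is held clear of the ramp. I'm moving it to the bin.

Emit:
{"name": "arm_command", "arguments": {"moves": [{"x": 31.8, "y": -3.4, "z": -1.4, "rx": 0.008, "ry": 0.153, "rz": -0.139, "gripper": -1}, {"x": 31.8, "y": -3.4, "z": -1.4, "rx": 0.008, "ry": 0.153, "rz": -0.139, "gripper": -1}, {"x": 31.8, "y": -3.4, "z": -1.4, "rx": 0.008, "ry": 0.153, "rz": -0.139, "gripper": -1}, {"x": 31.8, "y": -3.4, "z": -1.4, "rx": 0.008, "ry": 0.153, "rz": -0.139, "gripper": -1}, {"x": 31.8, "y": -3.4, "z": -1.4, "rx": 0.008, "ry": 0.153, "rz": -0.139, "gripper": -1}]}}

```text
clock: 4.63
position: [0.5323, -0.2294, 0.1593]
tool_rot: [-1.574, -0.0, -1.771]
force: [0.6, -0.2, -2.7]
grip_width: 0.0361
```

```bash
python3 go.py .5227 -.3405 .12 -101.6 0
```

```text
0.0187
t 4.63 pos [ 0.5323 -0.2294  0.1593] F [ 0.6 -0.2 -2.7] w 0.0361 q [ 0.33  0.54 -0.03  1.79  0.02  0.82 -1.49]
x,y,z cm [11.08  3.93  1.29] rx,ry,rz [0.0029 0.0019 0.0001]
```

Emit:
{"name": "arm_command", "arguments": {"moves": [{"x": 10.8, "y": 4, "z": 1.3, "rx": 0, "ry": 0, "rz": 0, "gripper": -1}, {"x": 10.8, "y": 4, "z": 1.3, "rx": 0, "ry": 0, "rz": 0, "gripper": -1}, {"x": 10.8, "y": 4, "z": 1.3, "rx": 0, "ry": 0, "rz": 0, "gripper": -1}, {"x": 10.8, "y": 4, "z": 1.3, "rx": 0, "ry": 0, "rz": 0, "gripper": -1}, {"x": 10.8, "y": 4, "z": 1.3, "rx": 0, "ry": 0, "rz": 0, "gripper": -1}]}}

```text
clock: 5.05
position: [0.5223, -0.3382, 0.1181]
tool_rot: [-1.575, 0.0, -1.776]
force: [0.0, 0.7, -3.1]
grip_width: 0.0366
```

```bash
python3 go.py .5227 -.3405 .015 -101.6 0
python3 - <<'E'
from h import *
p,d=bot.grab_frame("side");cv2.imwrite("pics/s4.png",cv2.resize(p[60:180,350:494,::-1],(720,600)))
E
```

```text
0.0187
t 5.05 pos [ 0.5223 -0.3382  0.1181] F [ 0.   0.7 -3.1] w 0.0366 q [ 0.5   0.65 -0.03  1.7   0.02  0.8  -1.32]
x,y,z cm [ 0.22 10.31  0.13] rx,ry,rz [ 0.0047 -0.0027 -0.0001]
```

View pics/s4.png

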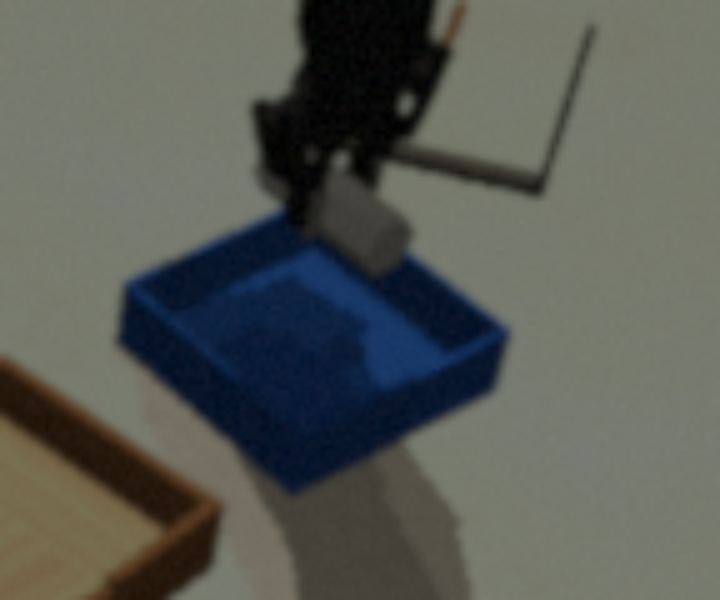

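Centred over the bin, I lower it.

Emit:
{"name": "arm_command", "arguments": {"moves": [{"x": 0.2, "y": 3.5, "z": 0.1, "rx": 0, "ry": 0, "rz": 0, "gripper": -1}, {"x": 0.2, "y": 6.5, "z": 0.1, "rx": 0, "ry": 0, "rz": 0, "gripper": -1}, {"x": 0.2, "y": 8.8, "z": 0.1, "rx": 0, "ry": 0, "rz": 0, "gripper": -1}, {"x": 0.2, "y": 9.8, "z": 0.1, "rx": 0, "ry": 0, "rz": 0, "gripper": -1}, {"x": 0.2, "y": 10, "z": 0.1, "rx": 0, "ry": 0, "rz": 0, "gripper": -1}]}}

```text
clock: 5.52
position: [0.5238, -0.3369, 0.0176]
tool_rot: [-1.576, 0.001, -1.771]
force: [0.3, 0.0, -3.1]
grip_width: 0.0364
```

Emit:
{"name": "arm_command", "arguments": {"moves": [{"x": 0, "y": 0.2, "z": 0, "rx": 0, "ry": 0, "rz": 0, "gripper": -1}, {"x": 0, "y": 0.3, "z": 0, "rx": 0, "ry": 0, "rz": 0, "gripper": -1}, {"x": 0, "y": 0.3, "z": 0, "rx": 0, "ry": 0, "rz": 0, "gripper": -1}]}}

```text
clock: 5.77
position: [0.5247, -0.3388, 0.0171]
tool_rot: [-1.572, -0.0, -1.772]
force: [0.4, -0.1, -3.3]
grip_width: 0.0365
```

Emit:
{"name": "arm_command", "arguments": {"moves": [{"x": 0, "y": 0.2, "z": 0, "rx": 0, "ry": 0, "rz": 0, "gripper": -1}, {"x": 0, "y": 0.4, "z": 0, "rx": 0, "ry": 0, "rz": 0, "gripper": -1}, {"x": 0, "y": 0.4, "z": 0, "rx": 0, "ry": 0, "rz": 0, "gripper": -1}, {"x": 0, "y": 0.4, "z": 0, "rx": 0, "ry": 0, "rz": 0, "gripper": -1}]}}

```text
clock: 6.1
position: [0.524, -0.3386, 0.0119]
tool_rot: [-1.574, 0.0, -1.773]
force: [-0.3, -0.6, -2.9]
grip_width: 0.0364
```

Emit:
{"name": "arm_command", "arguments": {"moves": [{"x": 0, "y": 0.2, "z": 0, "rx": 0, "ry": 0, "rz": 0, "gripper": -1}, {"x": 0, "y": 0.2, "z": 0, "rx": 0, "ry": 0, "rz": 0, "gripper": -1}, {"x": 0, "y": 0.3, "z": 0, "rx": 0, "ry": 0, "rz": 0, "gripper": -1}]}}

```text
clock: 6.35
position: [0.524, -0.3387, 0.0094]
tool_rot: [-1.574, 0.0, -1.773]
force: [-8.4, 5.9, 29.3]
grip_width: 0.0365
```

Contact with the floor at about 30 N. I release it.

Emit:
{"name": "arm_command", "arguments": {"moves": [{"x": 0, "y": -0.1, "z": 0, "rx": 0, "ry": 0, "rz": 0, "gripper": -1}, {"x": 0, "y": -0.2, "z": 0, "rx": 0, "ry": 0, "rz": 0, "gripper": 0.5}, {"x": 0, "y": -0.2, "z": 0, "rx": 0, "ry": 0, "rz": 0, "gripper": 0.5}, {"x": 0, "y": -0.2, "z": 0, "rx": 0, "ry": 0, "rz": 0, "gripper": 0.5}, {"x": 0, "y": -0.2, "z": 0, "rx": 0, "ry": 0, "rz": 0, "gripper": 0.5}]}}

```text
clock: 6.77
position: [0.524, -0.3386, 0.0108]
tool_rot: [-1.574, 0.0, -1.773]
force: [0.5, -0.6, 0.8]
grip_width: 0.0639
```

Emit:
{"name": "arm_command", "arguments": {"moves": [{"x": 0, "y": -2, "z": 0, "rx": 0, "ry": 0, "rz": 0, "gripper": 0.5}, {"x": 0, "y": -5, "z": 0, "rx": 0, "ry": 0, "rz": 0, "gripper": 0.5}, {"x": 0, "y": -9, "z": 0, "rx": 0, "ry": 0, "rz": 0, "gripper": 0.5}, {"x": 0, "y": -13, "z": 0, "rx": 0, "ry": 0, "rz": 0, "gripper": 1}, {"x": 0, "y": -17, "z": 0, "rx": 0, "ry": 0, "rz": 0, "gripper": 1}]}}

```text
clock: 7.18
position: [0.5241, -0.3385, 0.1826]
tool_rot: [-1.574, 0.0, -1.773]
force: [1.3, -0.7, -0.0]
grip_width: 0.0846
```

```bash
python3 go.py .533 .341 .17 -82.4 0
python3 - <<'E'
from h import *
p,d=bot.grab_frame("side");cv2.imwrite("pics/s5.png",cv2.resize(p[60:180,350:494,::-1],(720,600)))
E
```

```text
0.0187
t 7.18 pos [ 0.5241 -0.3385  0.1826] F [ 1.3 -0.7 -0. ] w 0.0846 q [ 0.49  0.57 -0.02  1.65  0.02  0.92 -1.31]
x,y,z cm [-66.75   1.32 -12.76] rx,ry,rz [ 0.0033 -0.3346 -0.0007]
```

View pics/s5.png

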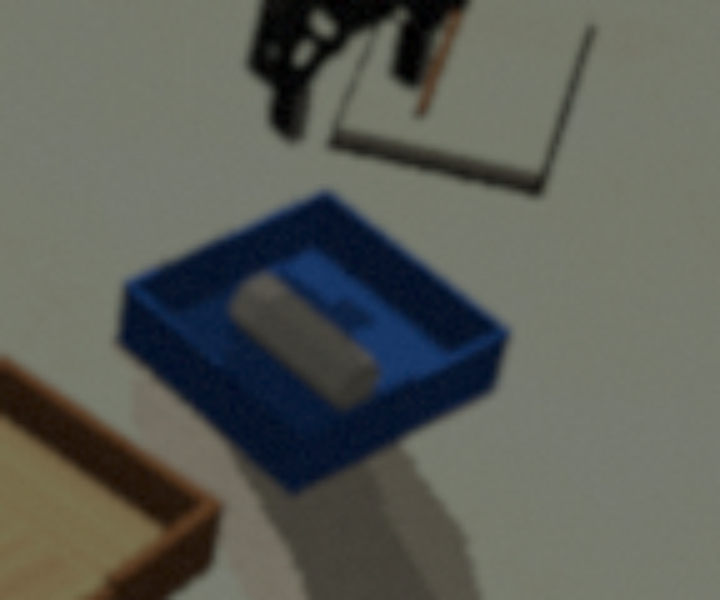

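The hex bar lies flat in the bin, near its middle (about (305,340) in this crop). Next is the round bar.

Emit:
{"name": "arm_command", "arguments": {"moves": [{"x": -66.7, "y": 1.3, "z": -12.8, "rx": 0.003, "ry": -0.335, "rz": 0, "gripper": 1}, {"x": -66.7, "y": 1.3, "z": -12.8, "rx": 0.003, "ry": -0.335, "rz": 0, "gripper": 1}, {"x": -66.7, "y": 1.3, "z": -12.8, "rx": 0.003, "ry": -0.335, "rz": 0, "gripper": 1}, {"x": -66.7, "y": 1.3, "z": -12.8, "rx": 0.003, "ry": -0.335, "rz": 0, "gripper": 1}, {"x": -66.7, "y": 1.3, "z": -12.8, "rx": 0.003, "ry": -0.335, "rz": 0, "gripper": 1}]}}

```text
clock: 7.65
position: [0.5266, -0.1288, 0.177]
tool_rot: [-1.57, 0.001, -1.438]
force: [1.0, 1.2, -0.4]
grip_width: 0.0854
```

```bash
python3 go.py .533 .341 .17 -82.4 0
```

```text
0.0187
t 7.65 pos [ 0.5266 -0.1288  0.177 ] F [ 1.   1.2 -0.4] w 0.0854 q [ 0.24  0.46 -0.14  1.87  0.08  0.82 -1.39]
x,y,z cm [-46.47   0.73   6.88] rx,ry,rz [-0.0005  0.0006 -0.0006]
```

Emit:
{"name": "arm_command", "arguments": {"moves": [{"x": -46.5, "y": 0.7, "z": 6.9, "rx": 0, "ry": 0, "rz": 0, "gripper": 1}, {"x": -46.5, "y": 0.7, "z": 6.9, "rx": 0, "ry": 0, "rz": 0, "gripper": 1}, {"x": -46.5, "y": 0.7, "z": 6.9, "rx": 0, "ry": 0, "rz": 0, "gripper": 1}, {"x": -46.5, "y": 0.7, "z": 6.9, "rx": 0, "ry": 0, "rz": 0, "gripper": 1}, {"x": -46.5, "y": 0.7, "z": 6.9, "rx": 0, "ry": 0, "rz": 0, "gripper": 1}]}}

```text
clock: 8.07
position: [0.5297, 0.0798, 0.1741]
tool_rot: [-1.57, 0.001, -1.438]
force: [0.9, -0.2, 0.4]
grip_width: 0.0852
```

```bash
python3 go.py .533 .341 .14 -82.4 0
```

```text
0.0187
t 8.07 pos [0.5297 0.0798 0.1741] F [ 0.9 -0.2  0.4] w 0.0852 q [-0.13  0.46 -0.17  1.89  0.11  0.81 -1.8 ]
x,y,z cm [-25.84   3.42   3.79] rx,ry,rz [-0.0005  0.0003 -0.0006]
```

Emit:
{"name": "arm_command", "arguments": {"moves": [{"x": -25.8, "y": 3.4, "z": 3.8, "rx": 0, "ry": 0, "rz": 0, "gripper": 1}, {"x": -25.8, "y": 3.4, "z": 3.8, "rx": 0, "ry": 0, "rz": 0, "gripper": 1}, {"x": -25.8, "y": 3.4, "z": 3.8, "rx": 0, "ry": 0, "rz": 0, "gripper": 1}, {"x": -25.8, "y": 3.4, "z": 3.8, "rx": 0, "ry": 0, "rz": 0, "gripper": 1}, {"x": -25.8, "y": 3.4, "z": 3.8, "rx": 0, "ry": 0, "rz": 0, "gripper": 1}]}}

```text
clock: 8.48
position: [0.5323, 0.2865, 0.1469]
tool_rot: [-1.571, 0.001, -1.438]
force: [0.5, -0.9, 0.2]
grip_width: 0.0854
```

```bash
python3 go.py .533 .341 .09 -82.4 0
```

```text
0.0187
t 8.48 pos [0.5323 0.2865 0.1469] F [ 0.5 -0.9  0.2] w 0.0854 q [-0.47  0.59 -0.18  1.73  0.13  0.84 -2.14]
x,y,z cm [-5.39  5.69  0.79] rx,ry,rz [-0.0003  0.0004 -0.0005]
```

Emit:
{"name": "arm_command", "arguments": {"moves": [{"x": -5.2, "y": 3, "z": 0.8, "rx": 0, "ry": 0, "rz": 0, "gripper": 1}, {"x": -5.2, "y": 5.5, "z": 0.8, "rx": 0, "ry": 0, "rz": 0, "gripper": 1}, {"x": -5.2, "y": 5.5, "z": 0.8, "rx": 0, "ry": 0, "rz": 0, "gripper": 1}, {"x": -5.2, "y": 5.5, "z": 0.8, "rx": 0, "ry": 0, "rz": 0, "gripper": 1}]}}

```text
clock: 8.82
position: [0.5324, 0.3373, 0.0903]
tool_rot: [-1.574, -0.001, -1.436]
force: [0.0, -0.9, 0.5]
grip_width: 0.0852
```

```bash
python3 go.py .533 .341 .016 -82.4 0
python3 - <<'E'
from h import *
p,d=bot.grab_frame("side");p2,d=bot.grab_frame("top");f=lambda i,y,x:cv2.resize(i[y:y+100,x:x+80,::-1],(400,500));cv2.imwrite("pics/s6.png",np.hstack([f(p,190,200),f(p2,130,190)]))
E
```

```text
0.0187
t 8.82 pos [0.5324 0.3373 0.0903] F [ 0.  -0.9  0.5] w 0.0852 q [-0.55  0.7  -0.17  1.68  0.15  0.77 -2.22]
x,y,z cm [-0.36  7.43  0.13] rx,ry,rz [0.003  0.0022 0.0009]
```

View pics/s6.png

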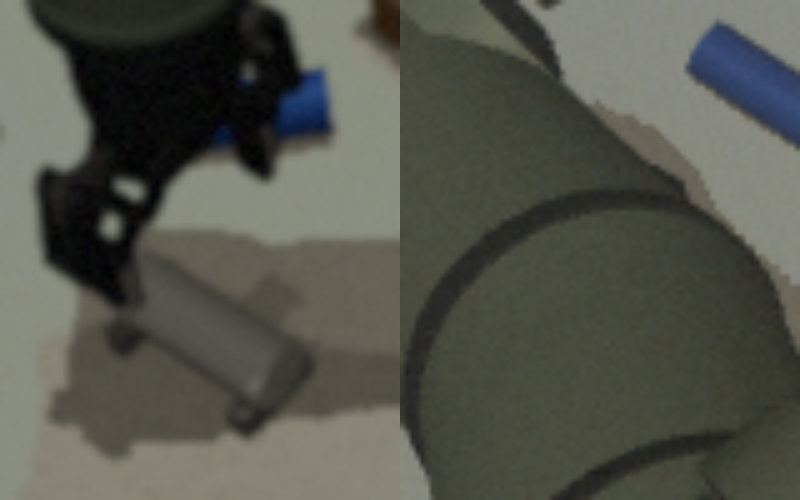

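The jaws straddle the grey round bar (left panel, about (215,320)), and the blue one is clear of the fingers. I descend.

Emit:
{"name": "arm_command", "arguments": {"moves": [{"x": -0.3, "y": 3, "z": 0.1, "rx": 0, "ry": 0, "rz": 0, "gripper": 1}, {"x": -0.3, "y": 5.5, "z": 0.1, "rx": 0, "ry": 0, "rz": 0, "gripper": 0.6}, {"x": -0.3, "y": 6.8, "z": 0.1, "rx": 0, "ry": 0, "rz": 0, "gripper": 0.4}, {"x": -0.3, "y": 7.4, "z": 0.1, "rx": 0, "ry": 0, "rz": 0, "gripper": 0.4}, {"x": -0.3, "y": 7.4, "z": 0.1, "rx": 0, "ry": 0, "rz": 0, "gripper": 0.4}]}}

```text
clock: 9.33
position: [0.5346, 0.3394, 0.0182]
tool_rot: [-1.571, 0.0, -1.439]
force: [-0.3, 0.8, 0.6]
grip_width: 0.0599
```

```bash
python3 go.py .533 .341 .016 -82.4 0
```

```text
0.0187
t 9.33 pos [0.5346 0.3394 0.0182] F [-0.3  0.8  0.6] w 0.0599 q [-0.56  0.81 -0.15  1.7   0.18  0.65 -2.25]
x,y,z cm [-0.18  0.22 -0.14] rx,ry,rz [ 0.0002 -0.0005 -0.0001]
```

Emit:
{"name": "arm_command", "arguments": {"moves": [{"x": -0.1, "y": 0.2, "z": -0.1, "rx": 0, "ry": 0, "rz": 0, "gripper": 0.2}, {"x": -0.1, "y": 0.2, "z": -0.1, "rx": 0, "ry": 0, "rz": 0, "gripper": -1}, {"x": -0.1, "y": 0.2, "z": -0.1, "rx": 0, "ry": 0, "rz": 0, "gripper": -1}, {"x": -0.1, "y": 0.2, "z": -0.1, "rx": 0, "ry": 0, "rz": 0, "gripper": -1}, {"x": -0.1, "y": 0.2, "z": -0.1, "rx": 0, "ry": 0, "rz": 0, "gripper": -1}], "squeeze": 50}}

```text
clock: 9.75
position: [0.5337, 0.3413, 0.0176]
tool_rot: [-1.569, 0.001, -1.438]
force: [-2.3, -1.3, 7.3]
grip_width: 0.0346
```

Emit:
{"name": "arm_command", "arguments": {"moves": [{"x": 0, "y": 0, "z": 0, "rx": 0, "ry": 0, "rz": 0, "gripper": -1}, {"x": 0, "y": 0, "z": 0, "rx": 0, "ry": 0, "rz": 0, "gripper": -1}, {"x": 0, "y": 0, "z": 0, "rx": 0, "ry": 0, "rz": 0, "gripper": -1}]}}

```text
clock: 10.0
position: [0.5337, 0.3413, 0.0177]
tool_rot: [-1.569, 0.001, -1.438]
force: [-1.6, -2.0, 6.7]
grip_width: 0.0348
```

Emit:
{"name": "arm_command", "arguments": {"moves": [{"x": 0, "y": -1, "z": 0, "rx": 0, "ry": 0, "rz": 0, "gripper": -1}, {"x": 0, "y": -4, "z": 0, "rx": 0, "ry": 0, "rz": 0, "gripper": -1}, {"x": 0, "y": -8, "z": 0, "rx": 0, "ry": 0, "rz": 0, "gripper": -1}, {"x": 0, "y": -12, "z": 0, "rx": 0, "ry": 0, "rz": 0, "gripper": -1}, {"x": 0, "y": -15, "z": 0, "rx": 0, "ry": 0, "rz": 0, "gripper": -1}]}}

```text
clock: 10.42
position: [0.5336, 0.3413, 0.1707]
tool_rot: [-1.568, 0.002, -1.438]
force: [0.5, 1.0, -2.0]
grip_width: 0.0346
```

```bash
python3 go.py .557 .09 .16 -92.8 .14
python3 - <<'E'
from h import *
p,d=bot.grab_frame("side");cv2.imwrite("pics/s7.png",cv2.resize(p[140:300,180:340,::-1],(600,600)))
E
```

```text
0.0187
t 10.42 pos [0.5336 0.3413 0.1707] F [ 0.5  1.  -2. ] w 0.0346 q [-0.54  0.6  -0.18  1.63  0.13  0.92 -2.21]
x,y,z cm [25.22  1.01 -1.02] rx,ry,rz [0.0103 0.1819 0.1373]
```

View pics/s7.png

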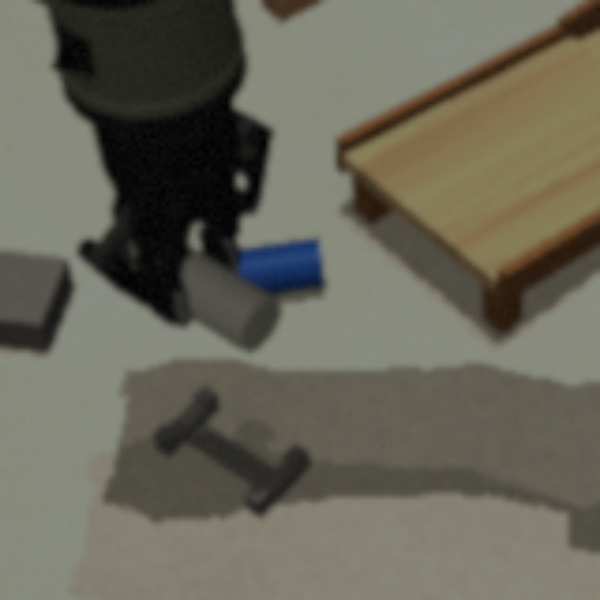

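Emit:
{"name": "arm_command", "arguments": {"moves": [{"x": 25.2, "y": 0, "z": -1, "rx": 0.01, "ry": 0.182, "rz": 0.137, "gripper": -1}, {"x": 25.2, "y": 0, "z": -1, "rx": 0.01, "ry": 0.182, "rz": 0.137, "gripper": -1}, {"x": 25.2, "y": 0, "z": -1, "rx": 0.01, "ry": 0.182, "rz": 0.137, "gripper": -1}, {"x": 25.2, "y": 0, "z": -1, "rx": 0.01, "ry": 0.182, "rz": 0.137, "gripper": -1}, {"x": 25.2, "y": 0, "z": -1, "rx": 0.01, "ry": 0.182, "rz": 0.137, "gripper": -1}]}}

```text
clock: 10.88
position: [0.5524, 0.1314, 0.1671]
tool_rot: [-1.572, 0.138, -1.62]
force: [1.5, 0.5, -2.2]
grip_width: 0.0345
```

```bash
python3 go.py .557 .087 .11 -92.8 .14
```

```text
0.0187
t 10.88 pos [0.5524 0.1314 0.1671] F [ 1.5  0.5 -2.2] w 0.0345 q [-0.1   0.5  -0.22  1.84 -0.03  0.77 -1.89]
x,y,z cm [5.15 5.05 0.69] rx,ry,rz [ 0.0014 -0.0005  0.0021]
```

Emit:
{"name": "arm_command", "arguments": {"moves": [{"x": 4.8, "y": 2, "z": 0.7, "rx": 0, "ry": 0, "rz": 0, "gripper": -1}, {"x": 4.8, "y": 5, "z": 0.7, "rx": 0, "ry": 0, "rz": 0, "gripper": -1}, {"x": 4.8, "y": 5, "z": 0.7, "rx": 0, "ry": 0, "rz": 0, "gripper": -1}, {"x": 4.8, "y": 5, "z": 0.7, "rx": 0, "ry": 0, "rz": 0, "gripper": -1}]}}

```text
clock: 11.22
position: [0.5568, 0.0923, 0.1098]
tool_rot: [-1.575, 0.138, -1.621]
force: [-0.8, 0.9, -1.7]
grip_width: 0.0344
```

```bash
python3 go.py .5573 .092 .068 -92.8 .14
python3 - <<'E'
from h import *
p,d=bot.grab_frame("side");p2,d=bot.grab_frame("top");f=lambda i,y,x:cv2.resize(i[y:y+120,x:x+130,::-1],(390,360));cv2.imwrite("pics/s8.png",np.hstack([f(p,120,260),f(p2,120,285)]))
E
```

```text
0.0187
t 11.22 pos [0.5568 0.0923 0.1098] F [-0.8  0.9 -1.7] w 0.0344 q [-0.03  0.59 -0.22  1.87 -0.02  0.66 -1.82]
x,y,z cm [0.6  4.13 0.07] rx,ry,rz [ 0.0044 -0.0016  0.0023]
```

View pics/s8.png

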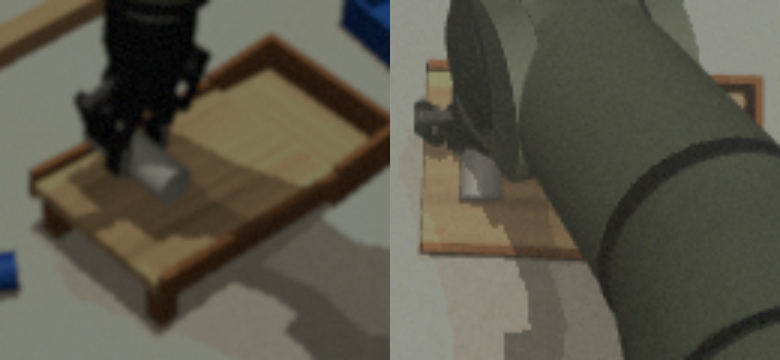

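The bar is lined up straight across the upper ramp (side panel (150,170), top panel (480,175)). I lower it gently.

Emit:
{"name": "arm_command", "arguments": {"moves": [{"x": 0.5, "y": 2, "z": 0.1, "rx": 0, "ry": 0, "rz": 0, "gripper": -1}, {"x": 0.5, "y": 3.6, "z": 0.1, "rx": 0, "ry": 0, "rz": 0, "gripper": -1}, {"x": 0.5, "y": 4.1, "z": 0.1, "rx": 0, "ry": 0, "rz": 0, "gripper": -1}, {"x": 0.5, "y": 4.1, "z": 0.1, "rx": 0, "ry": 0, "rz": 0, "gripper": -1}]}}

```text
clock: 11.65
position: [0.5583, 0.0946, 0.069]
tool_rot: [-1.573, 0.138, -1.618]
force: [-1.0, -0.3, -1.9]
grip_width: 0.0343
```

Emit:
{"name": "arm_command", "arguments": {"moves": [{"x": 0, "y": 0.2, "z": 0, "rx": 0, "ry": 0, "rz": 0, "gripper": -1}, {"x": 0, "y": 0.2, "z": 0, "rx": 0, "ry": 0, "rz": 0, "gripper": -1}]}}

```text
clock: 11.82
position: [0.559, 0.0941, 0.0677]
tool_rot: [-1.572, 0.138, -1.619]
force: [-0.7, -0.2, -3.1]
grip_width: 0.0344
```

Emit:
{"name": "arm_command", "arguments": {"moves": [{"x": 0, "y": 0.2, "z": 0, "rx": 0, "ry": 0, "rz": 0, "gripper": -1}, {"x": 0, "y": 0.2, "z": 0, "rx": 0, "ry": 0, "rz": 0, "gripper": -1}]}}

```text
clock: 11.98
position: [0.5587, 0.0939, 0.0651]
tool_rot: [-1.573, 0.138, -1.62]
force: [-0.2, 0.3, -2.7]
grip_width: 0.0344
```

Emit:
{"name": "arm_command", "arguments": {"moves": [{"x": 0, "y": 0.1, "z": 0, "rx": 0, "ry": 0, "rz": 0, "gripper": -1}, {"x": 0, "y": 0.2, "z": 0, "rx": 0, "ry": 0, "rz": 0, "gripper": -1}]}}

```text
clock: 12.15
position: [0.5586, 0.0941, 0.063]
tool_rot: [-1.573, 0.138, -1.62]
force: [-7.4, -5.1, 28.0]
grip_width: 0.0343
```

Emit:
{"name": "arm_command", "arguments": {"moves": [{"x": 0, "y": -0.1, "z": 0, "rx": 0, "ry": 0, "rz": 0, "gripper": -1}, {"x": 0, "y": -0.1, "z": 0, "rx": 0, "ry": 0, "rz": 0, "gripper": 1}, {"x": 0, "y": -0.1, "z": 0, "rx": 0, "ry": 0, "rz": 0, "gripper": 1}, {"x": 0, "y": -4, "z": 0, "rx": 0, "ry": 0, "rz": 0, "gripper": 1}, {"x": 0, "y": -8, "z": 0, "rx": 0, "ry": 0, "rz": 0, "gripper": 1}]}}

```text
clock: 12.57
position: [0.5567, 0.0832, 0.1412]
tool_rot: [-1.578, 0.137, -1.62]
force: [0.9, -0.2, 1.2]
grip_width: 0.0808
```

```bash
python3 - <<'E'
from h import *
p,d=bot.grab_frame("side");cv2.imwrite("pics/s9.png",cv2.resize(p[110:250,250:420,::-1],(680,560)));print(bot.observe()["clock"])
E
```

```text
12.6167
```

View pics/s9.png

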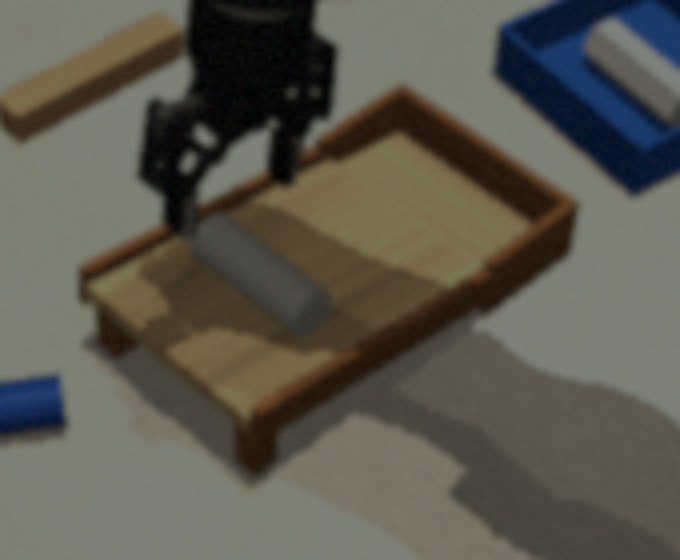

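The bar is free and straight on the upper ramp, at about (260,275) in this crop. I lift away while it rolls.

Emit:
{"name": "arm_command", "arguments": {"moves": [{"x": 0, "y": -4, "z": 0, "rx": 0, "ry": 0, "rz": 0, "gripper": 1}, {"x": 0, "y": -8, "z": 0, "rx": 0, "ry": 0, "rz": 0, "gripper": 1}, {"x": 0, "y": -10, "z": 0, "rx": 0, "ry": 0, "rz": 0, "gripper": 1}, {"x": 0, "y": -10, "z": 0, "rx": 0, "ry": 0, "rz": 0, "gripper": 1}, {"x": 0, "y": -10, "z": 0, "rx": 0, "ry": 0, "rz": 0, "gripper": 1}]}}

```text
clock: 13.03
position: [0.5582, 0.0693, 0.2421]
tool_rot: [-1.571, 0.138, -1.62]
force: [-0.4, -0.7, -1.4]
grip_width: 0.0853
```

Emit:
{"name": "arm_command", "arguments": {"moves": [{"x": 0, "y": 0, "z": 0, "rx": 0, "ry": 0, "rz": 0, "gripper": 1}, {"x": 0, "y": 0, "z": 0, "rx": 0, "ry": 0, "rz": 0, "gripper": 1}, {"x": 0, "y": 0, "z": 0, "rx": 0, "ry": 0, "rz": 0, "gripper": 1}, {"x": 0, "y": 0, "z": 0, "rx": 0, "ry": 0, "rz": 0, "gripper": 1}, {"x": 0, "y": 0, "z": 0, "rx": 0, "ry": 0, "rz": 0, "gripper": 1}]}}

```text
clock: 13.45
position: [0.5575, 0.0695, 0.2404]
tool_rot: [-1.574, 0.138, -1.62]
force: [0.1, -0.2, 0.2]
grip_width: 0.0853
```

Emit:
{"name": "arm_command", "arguments": {"moves": [{"x": 0, "y": 0, "z": 0, "rx": 0, "ry": 0, "rz": 0, "gripper": 1}, {"x": 0, "y": 0, "z": 0, "rx": 0, "ry": 0, "rz": 0, "gripper": 1}, {"x": 0, "y": 0, "z": 0, "rx": 0, "ry": 0, "rz": 0, "gripper": 1}, {"x": 0, "y": 0, "z": 0, "rx": 0, "ry": 0, "rz": 0, "gripper": 1}, {"x": 0, "y": 0, "z": 0, "rx": 0, "ry": 0, "rz": 0, "gripper": 1}]}}

```text
clock: 13.87
position: [0.5577, 0.0694, 0.241]
tool_rot: [-1.573, 0.138, -1.62]
force: [-0.2, 0.4, -0.1]
grip_width: 0.0854
```

```bash
python3 - <<'E'
from h import *
p,d=bot.grab_frame("side");cv2.imwrite("pics/s10.png",cv2.resize(p[80:250,270:470,::-1],(700,595)));W=cloud("side",d)
for o in("hex_bar","round_bar"):
    for r in bot.masks_of(o,"side"):
        print(o,round(r["p"],2),np.round(r["box"]),np.median(W[r["mask"]],0).round(3))
print(bot.observe()["clock"])
E
```

```text
hex_bar 0.77 [393. 116. 425. 142.] [ 0.521 -0.328  0.029]
round_bar 0.91 [348. 140. 378. 171.] [ 0.54  -0.131  0.043]
round_bar 0.9 [226. 205. 264. 220.] [0.628 0.242 0.03 ]
round_bar 0.88 [207. 349. 228. 399.] [0.342 0.566 0.031]
14.0167
```

View pics/s10.png

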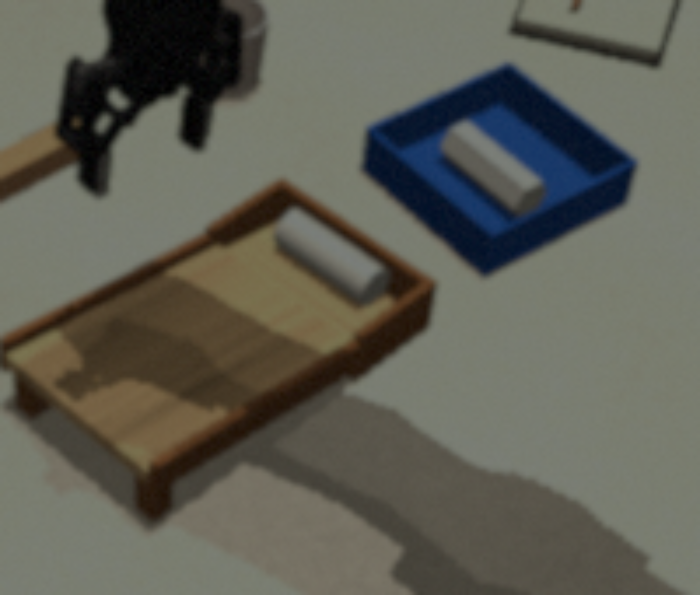

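The round bar is in the trough (about (332,255)), and the hex bar is flat in the bin (about (492,168)). I wait about 1.3 s for it to settle, then check that it is at rest.

Emit:
{"name": "arm_command", "arguments": {"moves": [{"x": 0, "y": 0, "z": 0, "rx": 0, "ry": 0, "rz": 0, "gripper": 1}, {"x": 0, "y": 0, "z": 0, "rx": 0, "ry": 0, "rz": 0, "gripper": 1}, {"x": 0, "y": 0, "z": 0, "rx": 0, "ry": 0, "rz": 0, "gripper": 1}, {"x": 0, "y": 0, "z": 0, "rx": 0, "ry": 0, "rz": 0, "gripper": 1}, {"x": 0, "y": 0, "z": 0, "rx": 0, "ry": 0, "rz": 0, "gripper": 1}]}}

```text
clock: 14.43
position: [0.5577, 0.0694, 0.241]
tool_rot: [-1.573, 0.138, -1.62]
force: [0.2, -0.6, 0.8]
grip_width: 0.0852
```

Emit:
{"name": "arm_command", "arguments": {"moves": [{"x": 0, "y": 0, "z": 0, "rx": 0, "ry": 0, "rz": 0, "gripper": 1}, {"x": 0, "y": 0, "z": 0, "rx": 0, "ry": 0, "rz": 0, "gripper": 1}, {"x": 0, "y": 0, "z": 0, "rx": 0, "ry": 0, "rz": 0, "gripper": 1}, {"x": 0, "y": 0, "z": 0, "rx": 0, "ry": 0, "rz": 0, "gripper": 1}, {"x": 0, "y": 0, "z": 0, "rx": 0, "ry": 0, "rz": 0, "gripper": 1}]}}

```text
clock: 14.85
position: [0.5577, 0.0694, 0.241]
tool_rot: [-1.573, 0.138, -1.62]
force: [0.2, 0.9, 0.2]
grip_width: 0.0855
```

Emit:
{"name": "arm_command", "arguments": {"moves": [{"x": 0, "y": 0, "z": 0, "rx": 0, "ry": 0, "rz": 0, "gripper": 1}, {"x": 0, "y": 0, "z": 0, "rx": 0, "ry": 0, "rz": 0, "gripper": 1}, {"x": 0, "y": 0, "z": 0, "rx": 0, "ry": 0, "rz": 0, "gripper": 1}, {"x": 0, "y": 0, "z": 0, "rx": 0, "ry": 0, "rz": 0, "gripper": 1}, {"x": 0, "y": 0, "z": 0, "rx": 0, "ry": 0, "rz": 0, "gripper": 1}]}}

```text
clock: 15.27
position: [0.5577, 0.0694, 0.241]
tool_rot: [-1.573, 0.138, -1.62]
force: [-0.7, -0.3, 0.4]
grip_width: 0.0857
```

```bash
python3 - <<'E'
from h import *
prev=None
for i in range(2):
    p,d=bot.grab_frame("side");W=cloud("side",d)
    if prev is not None: print("max img change in trough",cv2.absdiff(cv2.blur(p,(5,5)),cv2.blur(prev,(5,5)))[130:180,340:390].max())
    prev=p
for o in("hex_bar","round_bar"):
    for r in bot.masks_of(o,"side")[:1]+bot.masks_of(o,"side")[1:]:
        X=np.median(W[r["mask"]],0); q=X[:2]-[.553,.0055]; u=np.array([.049,.999]); print(o,round(r["p"],2),np.round(r["box"]),X.round(3),"ramp y",(q@u).round(3))
cv2.imwrite("pics/s11.png",cv2.resize(p[80:250,270:470,::-1],(700,595)));print(bot.observe()["clock"])
E
```

```text
max img change in trough 3
hex_bar 0.94 [396. 118. 423. 142.] [ 0.519 -0.327  0.032] ramp y -0.334
round_bar 0.97 [206. 349. 232. 399.] [0.342 0.565 0.031] ramp y 0.549
round_bar 0.86 [227. 209. 266. 220.] [0.628 0.243 0.03 ] ramp y 0.241
round_bar 0.85 [350. 141. 378. 170.] [ 0.537 -0.131  0.043] ramp y -0.137
15.5667
```

View pics/s11.png

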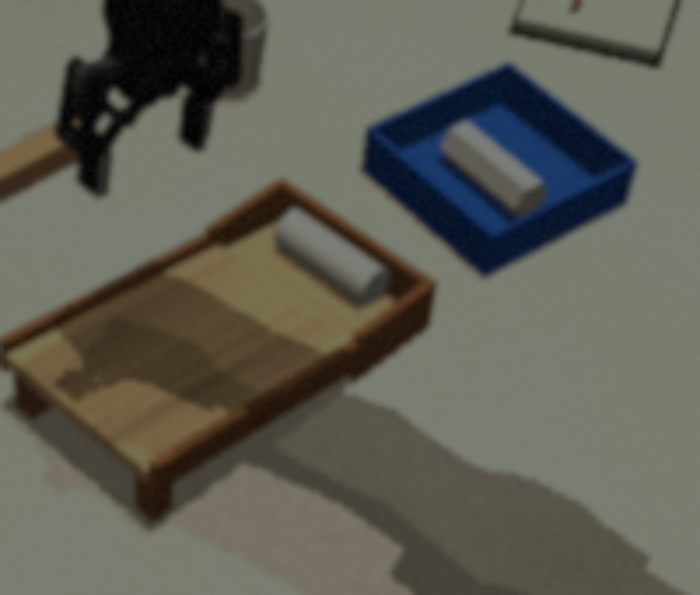

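The picture is unchanged, so both bars are at rest and clear of the robot. I hand in.

```bash
python3 -c "
from workcell import bot
print(bot.job_done())"
```

```text
the job is handed in; nothing more can be done
None
```

I took the hexagonal bar off the ramp and laid it flat in the bin. I then took the round bar from its rest and released it straight across the upper half of the ramp, about 85 mm uphill of the origin. It rolled down by itself into the trough. I handed the job in at about 15.6 s, and it reported no verdict.

**Last checks:**
- **Round bar:** visible surface at about 137 mm downhill of the ramp's origin, with the picture around the trough unchanged between two frames.
- **Hex bar:** visible surface about 14 mm from the bin's middle. It sits flat, with its visible surface about 32 mm high, so its centre is lower still.
- **Arm:** gripper open and clear of everything, with only noise left in the force reading. The highest forces I saw were about 30 N, when pressing each bar down.
- **Look-alikes:** the blue and green bars are where they were at the start.

**Not checked:**
- I did not measure the round bar's speed while it rolled. I only saw it free on the upper ramp in one picture and in the trough in a later one.
- The hex bar turned a little between the pads while gripped, but it settled on a flat after release.

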